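# Stand the leaning polishing plates up, square them and lock the rack

## Robot

A 6-joint arm with a two-finger parallel gripper is mounted at the origin on the work surface. World frame = base frame: x ahead of the robot, y to its left, z up, the work surface at z = 0. Lengths are in mm, angles in degrees, forces in N, time in s.
With the tool pointing down it reaches from about 300 to 850 mm from the base axis. Payload 4.2 kg.
Tool frame: the origin (TCP) lies between the finger pads; the fingertips stand ahead of it and the grasp point (between the pads) lies 3 mm ahead of it (nose_length is the z of the fingertips in the tool frame, in mm); z points along the fingers, y is the line along which they close (so a half turn about z gives the same grasp; the last joint's range is limited). The gripper opens to 91 mm and grips with 3 to 60 N. Pads are 32 mm wide; open, the fingers measure 118 mm over their backs; the gripper's body (76 mm by 178 mm) begins 60 mm behind the grasp point.
Start: joints at [-78.266, 18.312, 89.639, -0, 72.044, -1.146], TCP at [128.176, -560.546, 235.976] pointing down, gripper open.
Joint ranges: [-177.97, 177.97], [-48.28, 115.42], [12.27, 149.76], [-77.06, 257.06], [2.81, 150.46], [-146.56, 146.56]. Speed limits (degrees/s): [147.25, 147.25, 180, 180, 180, 180].

## Interface

Orientations are given as [roll, pitch, yaw] about the fixed x, y, z axes, in that order (R = Rz(yaw) Ry(pitch) Rx(roll)).
In Python, from workcell import state, grab_frame, camera_params, job_done, nose_length gives the robot as it stands.
- The arm moves only by the tool step_arm, never from a script. Its argument "plan" is a list that holds one entry, the list of rows, each a list of 5 numbers: the shift along the tool's x, y, z in cm, then the turn about the tool's z in rad, then the opening, from 0 (shut) to 1 (fully open). In form: [[[x, y, z, turn, gripper], ...]]. A call has 1 to 20 rows; each row is the pose to reach, as a shift and turn from the pose commanded when the call began, along the tool's axes at that moment; what a row does not reach only later rows make up. A row lasts 1/8 s, in which the tool goes at most 62.5 mm and 10.7 degrees, less where a joint would pass 70% of its speed; a pose out of reach is approached as far as the arm can. A call with a gripper value outside its range is refused whole. The fingers move at their own pace and stop on an object; "newtons" is the grip in N (left out, the last holds). Time passes only in rows, so rows that repeat a pose let the fingers close. It gives the time, the measured TCP pose, the force, the opening and the grip force at its end, in the units of the state.
- state(): the state, without advancing time (a new reading comes with each control period).
- grab_frame(name): name is "side" or "top"; returns the picture (480x640x3 uint8, blue, green, red); there is no depth.
- camera_params(name): a dict with "camera_matrix" (3x3 intrinsics, pixels), "k1" (the pictures are not rectified: a ray, as slopes to the right and down, at radius r is drawn at 1 + k1 r^2 times it, then the intrinsics apply), "R" (3x3) and "t" (3): a world point X has camera coordinates R X + t. Camera axes: x right, y down, z forward; pixel columns grow to the right and rows downward; lengths in mm; the calibration is good to about 2 mm. A picture is of the moment at which its call begins. camera_params takes no time and is no camera call.
- job_done(): hands the job in; it is judged then, once.
The state is a dict: "time_s": time; "qpos": joint angles; "qvel": joint speeds; "effort": joint torques, N m; "ee_pos": TCP position; "ee_rot": TCP orientation; "force": force on the tool from outside, world axes, zero at the start; "torque": the same for the moment, N m; "gripper_width": finger opening in mm; "gripper_force": force on a finger pad.
Only numpy, scipy, OpenCV 4.12 (cv2) and the standard library are available. Lean on these libraries where they do the work, as an engineer would, in place of code of your own. Each camera call takes 0.05 s, during which the arm holds its last target. There are 200 camera calls.

## Task

Push the four leaning polishing plates upright and tight against the white backstop of their rack, and square their ends against the blue side fence. Then turn the red cam knob clockwise until the sprung brass keeper drops into its notch and locks the row in. Leave the other things on the bench where they stand.

Things in the scene. Friction and masses are not known exactly. Their poses are not given: they have to be found in the camera images.
- rack: Fixed plate rack. Origin: inner corner of backstop and fence, at bench height. x points from the white backstop out to the open front, y from the blue fence along the plates to the open side, z up. Floor 6 mm above the bench (x to 125, y to 130 mm). Backstop: face at x = 0, 12 mm thick, top at 56 mm, y -8 to 80. Fence: face at y = 0, 8 mm thick, top at 40 mm, x 0 to 110 mm.
- pocket (a point): Centre of the squared row of four (rack x = 24, y = 50 mm, 31 mm above the bench), axes as the rack's. Home, the row fills rack x 0 to 48, y 0 to 100 mm; plate centres then lie at x = 6, 18, 30, 42 and y = 50 mm. At the start the front foot stands about 69 mm from the backstop. The front and the +y side are open. Push low: a push well above the feet can wedge the row.
- plate1: Grey plastic plate with orange film on front and top: 12 mm thick (x), 100 long (y), 50 tall (z), 0.12 kg, origin at its centre. The four stand on edge in a row, in any order, leaning 20 degrees: tops towards the backstop (the rear one on it, each other on the one behind), feet out. Fence-side ends 5 to 20 mm off the fence, each differently. Upright, axes as the rack's.
- plate2: Grey plastic plate with green film on front and top: 12 mm thick (x), 100 long (y), 50 tall (z), 0.12 kg, origin at its centre. The four stand on edge in a row, in any order, leaning 20 degrees: tops towards the backstop (the rear one on it, each other on the one behind), feet out. Fence-side ends 5 to 20 mm off the fence, each differently. Upright, axes as the rack's.
- plate3: Grey plastic plate with pink film on front and top: 12 mm thick (x), 100 long (y), 50 tall (z), 0.12 kg, origin at its centre. The four stand on edge in a row, in any order, leaning 20 degrees: tops towards the backstop (the rear one on it, each other on the one behind), feet out. Fence-side ends 5 to 20 mm off the fence, each differently. Upright, axes as the rack's.
- plate4: Grey plastic plate with yellow film on front and top: 12 mm thick (x), 100 long (y), 50 tall (z), 0.12 kg, origin at its centre. The four stand on edge in a row, in any order, leaning 20 degrees: tops towards the backstop (the rear one on it, each other on the one behind), feet out. Fence-side ends 5 to 20 mm off the fence, each differently. Upright, axes as the rack's.
- knob_grip (a point): Centre of the red bar knob, on the cam's vertical axis (rack x = 61, y = -38 mm), 85 mm above the bench, at the height to grip. Bar 60 mm long, 16 wide, from 55 to 100 mm above the bench; a 52 mm steel cam disc lies under it (top at 38 mm). The point's x runs along the bar; z up.
- cam (a joint): Angle of the cam knob, rad, growing clockwise seen from above. Starts between 0 and 0.3 with the keeper's roller on the plain rim; at 0 the bar lies along the rack's x. The notch is at 1.25: there the roller drops in and blocks the knob both ways. About 0.1 N m turns it.
- keeper (a joint): Travel of the sprung brass keeper, m, along the rack's +y: about 0 while its yellow roller rides on the rim, about 0.009 once dropped into the notch. Then its tongue stands 7 mm out of a slot in the fence, in front of the squared row; it shoves a plate that is not home. Spring about 8 N.
- keeper_tip (a point): Tip of the keeper's tongue (12 mm wide, at rack x = 55 to 67 mm, 10 to 22 mm above the bench): 2 mm inside the fence's face before it drops.
- wash_bottle: Bystander: white bottle, 66 mm diameter, 150 mm tall, standing behind the backstop. Origin at the centre of its foot.
- jig: Bystander: round dark polishing jig, 96 mm diameter, 28 mm tall, in front of the rack. Origin under its centre.
- wipe_box: Bystander: flat blue box, 110 x 70 x 38 mm, beyond the fence. Origin under its centre.
- brown_bottle: Bystander: amber bottle, 72 mm diameter, 130 mm tall. Origin under its centre.
- scope: Bystander: black hand scope lying down, 175 x 34 x 34 mm. Origin under its body's middle.
- tape: Bystander: yellow tape roll, 100 mm diameter, 24 mm tall. Origin under its centre.

How it is judged:
By the outcome, as a careful person would: the job done as asked, in the order asked, and still so for the second after the job is handed in, with the robot touching nothing.
It also fails if it takes over 66 s, if anything falls off the work surface, if the arm or the gripper's body presses on something with over 40 N, if the wrist force passes 120 N, or if a joint passes its speed limit or range.

## Working session

There is one attempt and no reset: what is moved stays moved. The work goes in short steps, Python scripts to look and compute and a tool call to move; the robot and the scene stay as the last step left them, time stands still between calls to the robot, and variables do not carry over. Pictures are saved under pics/ and viewed, at most 10 in all, crops included, and the job is handed in when it is done.

Besides the shell and the picture viewer there is one more tool, called after "Call:" by a JSON object that holds its "method" and its "body". step_arm: Moves the arm, as the interface text tells. Its arguments: {"type":"object","properties":{"plan":{"type":"array","items":{"type":"array","items":{"type":"array","items":{"type":"number"}}}},"newtons":{"type":"number"}},"required":["plan"]}

```bash
mkdir -p pics
cat > h.py <<'E'
import numpy as np, cv2
from workcell import *
def proj(n,P):
    c=camera_params(n);P=np.atleast_2d(P);X=P@np.array(c["R"]).T+np.array(c["t"])
    s=X[:,:2]/X[:,2:];s=s*(1+c["k1"]*(s**2).sum(1,keepdims=True))
    K=np.array(c["camera_matrix"]);return s*[K[0,0],K[1,1]]+K[:2,2]
def unproj(n,uv,z):
    c=camera_params(n);K=np.array(c["camera_matrix"]);d=(np.atleast_2d(uv)-K[:2,2])/[K[0,0],K[1,1]]
    s=d.copy()
    for _ in range(20): s=d/(1+c["k1"]*(s**2).sum(1,keepdims=True))
    R=np.array(c["R"]);o=-R.T@np.array(c["t"]);r=np.c_[s,np.ones(len(s))]@R
    return o+r*((z-o[2])/r[:,2])[:,None]
E
python3 - <<'E'
from h import *
for n in("top","side"):
    cv2.imwrite(f"pics/{n}0.png",grab_frame(n)); c=camera_params(n);R=np.array(c["R"]);print(n,-R.T@np.array(c["t"]),R[2])
print(state(),nose_length)
E
```

```text
top [ 425.01801826  -35.38178422 1041.8828401 ] [ 0.16196012  0.02163265 -0.98656016]
side [ 234.82661992  763.23464855 1152.51070145] [ 0.26374461 -0.5640141  -0.78251318]
{'time_s': 0.1, 'qpos': array([-7.82655156e+01,  1.83486599e+01,  8.96996017e+01, -6.53502189e-04,
        7.20448297e+01, -1.14706908e+00]), 'qvel': array([-0.02228492, -0.11605194, -0.00875309,  0.05266862, -0.08173937,
        0.05436628]), 'effort': array([ 1.31874840e-03, -4.13332164e+01, -2.32510632e+01,  7.27451476e-02,
        4.21334244e-02, -6.68982352e-05]), 'ee_pos': array([ 128.08860646, -560.11862512,  235.19624128]), 'ee_rot': array([-1.79906915e+02, -1.24235220e-03,  1.28817544e+01]), 'force': array([ 0.55189788,  0.49377125, -0.70063627]), 'torque': array([-0.02183502, -0.0265514 ,  0.06487231]), 'gripper_force': 0.0, 'gripper_width': 91.3121615800609} 22.0
```

View pics/top0.png

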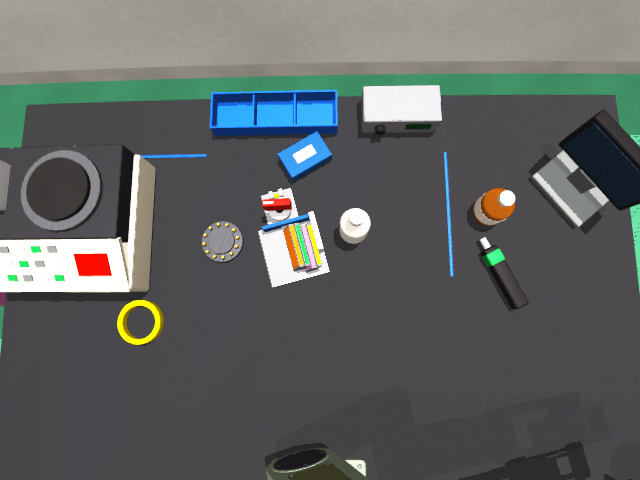

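View pics/side0.png

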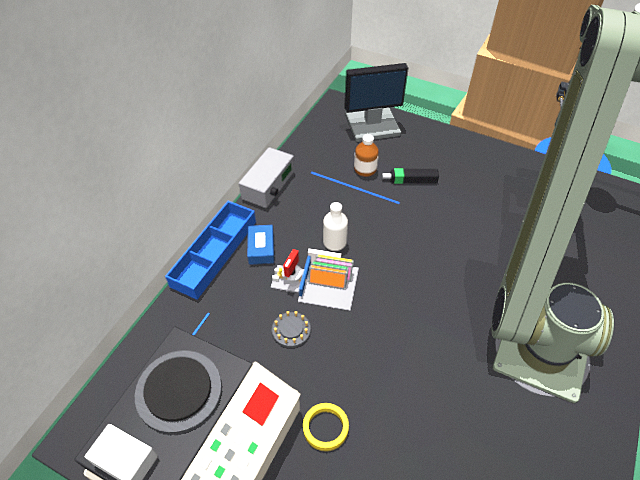

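The top view shows the rack at about (293,248): knob (278,205), fence (285,222), jig (222,241), wash bottle (354,225). The plates, from the front, are orange, green, pink, yellow. I'll take a close crop of each view.

Run:
```python
from h import *
a=cv2.imread("pics/top0.png")[180:292,250:350]; b=cv2.imread("pics/side0.png")[240:315,265:365]
a=cv2.resize(a,None,fx=5,fy=5,interpolation=cv2.INTER_CUBIC);cv2.imwrite("pics/topc.png",a)
b=cv2.resize(b,None,fx=8,fy=8,interpolation=cv2.INTER_CUBIC);cv2.imwrite("pics/sidec.png",b)
```

```text
(no output)
```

View pics/topc.png

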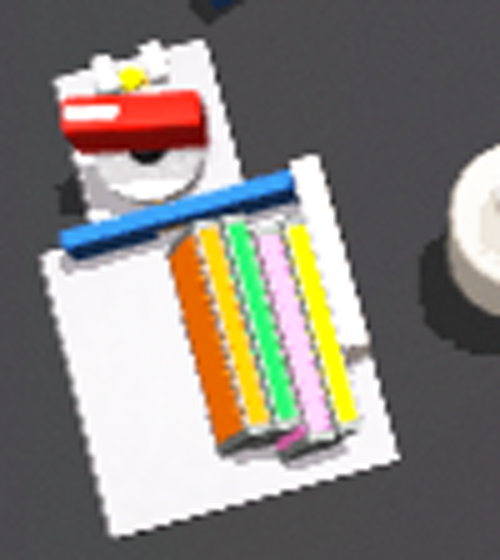

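View pics/sidec.png

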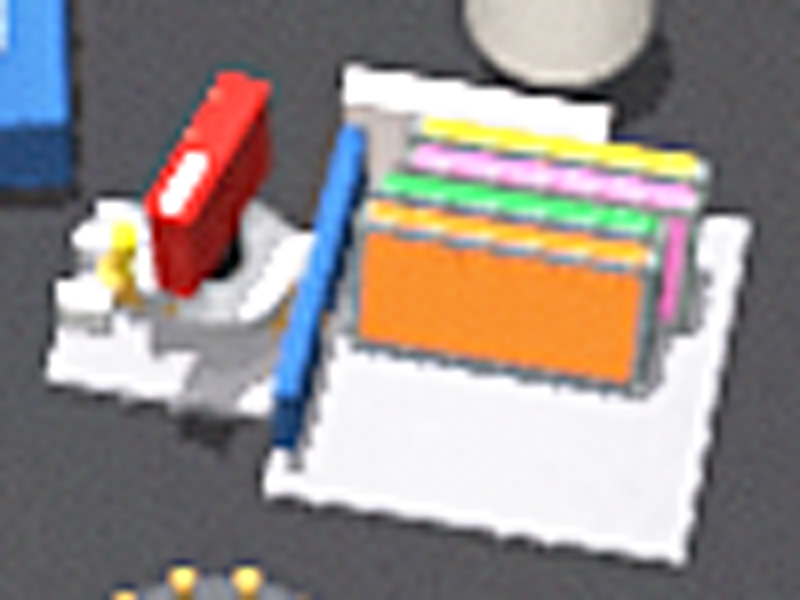

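The crops show the fence, backstop, floor corners, bar knob and front plate clearly. I'll fit the rack pose and the knob angle from them.

```bash
cat > fit.py <<'E'
from h import *
from scipy.optimize import least_squares
T=lambda u,v:((u+.5)/5-.5+250,(v+.5)/5-.5+180)
S=lambda u,v:((u+.5)/8-.5+265,(v+.5)/8-.5+240)
pts=[("top",(125,130,6),T(112,537)),("top",(0,80,56),T(345,352)),("top",(-12,80,56),T(368,348)),("top",(-12,-8,56),T(318,155)),
("top",(110,-8,40),T(62,234)),("top",(0,-8,40),T(293,172)),
("side",(125,130,6),S(685,560)),("side",(110,0,40),S(297,400)),("side",(110,-8,40),S(275,395)),("side",(0,0,40),S(362,130)),
("side",(-12,-8,56),S(345,68)),("side",(-12,80,56),S(612,106)),("side",(0,80,56),S(608,140))]
def W(p,P):
    c,s=np.cos(p[2]),np.sin(p[2]);P=np.atleast_2d(P).astype(float);return np.c_[P[:,:2]@np.array([[c,s],[-s,c]])+p[:2],P[:,2]]
def res(p,full=False):
    r=np.array([proj(n,W(p,P))[0]-uv for n,P,uv in pts]);return r if full else r.ravel()
g=unproj("top",[T(300,200)],6)[0]
f=least_squares(res,[g[0],g[1],np.radians(-170)],loss="soft_l1",x_scale=[10,10,.1])
p=f.x
def knob(k):  # theta
    c,s=np.cos(k),np.sin(k); f=lambda a,b:W(p,(61+a*c+b*s,-38-a*s+b*c,100))[0]
    return f
if __name__=="__main__":
    q=p.copy();print(p[:2],np.degrees(p[2]));print(res(p,True).round(1).tolist())
    for n,uv in (("top",T(62,100)),("top",T(62,128)),("top",T(200,92)),("top",T(204,120)),("side",S(222,72)),("side",S(270,84)),("side",S(150,205)),("side",S(196,220))):
        w=unproj(n,[uv],100)[0]; d=w[:2]-p[:2];c,s=np.cos(p[2]),np.sin(p[2]);print(n,w.round(1),"rack",(d@np.array([[c,-s],[s,c]])).round(1))
E
python3 fit.py
```

```text
[634.72821825  17.10851891] -615.1095103393911
[[0.5, 0.8], [0.0, -0.2], [0.7, -0.9], [0.4, 0.2], [0.0, -0.0], [0.6, -0.3], [-0.2, 0.6], [-0.2, 0.2], [-0.5, 0.3], [0.7, 0.4], [0.7, 0.6], [-0.3, 1.0], [-0.6, 0.3]]
top [661.6 116.9 100. ] rack [ 89.5 -51.6]
top [649.2 116.7 100. ] rack [ 92.5 -39.6]
top [664.4  57.2 100. ] rack [ 31.1 -39. ]
top [652.   55.4 100. ] rack [ 32.6 -26.6]
side [666.3  56.1 100. ] rack [ 29.6 -40.6]
side [650.2  53.6 100. ] rack [ 31.3 -24.3]
side [661.4 112.8 100. ] rack [ 85.6 -50.4]
side [645.7 111.5 100. ] rack [ 88.4 -34.9]
```

```bash
cat >> fit.py <<'E'
def toR(w):
    c,s=np.cos(p[2]),np.sin(p[2]);return (np.array(w)[:2]-p[:2])@np.array([[c,-s],[s,c]])
E
python3 - <<'E'
from fit import *
for n,uv,z,l in (("top",(357,219),150,"bottle"),("side",(336,208),150,"bottle"),("top",(222,241),28,"jig"),("side",(291,327),28,"jig"),
 ("side",S(350,345),6,"front foot y0"),("side",S(635,390),6,"front foot y1"),("top",T(222,450),6,"foot y1")):
    print(l,n,toR(unproj(n,[uv],z)[0]).round(0))
print("start rack",toR(state()["ee_pos"]))
for r in ((105,70),(64,70),(24,114),(61,-38)): print(r,W(p,(*r,0)).round(1))
E
```

```text
bottle top [-91.  53.]
bottle side [-87.  51.]
jig top [208.  -2.]
jig side [214.  -3.]
front foot y0 side [63.  7.]
front foot y1 side [ 62. 103.]
foot y1 top [ 67. 103.]
start rack [-427.65074419  637.95745393]
(105, 70) [[540.1 100.6   0. ]]
(64, 70) [[550.6  61.    0. ]]
(24, 114) [[518.4  11.    0. ]]
(61, -38) [[655.8  85.8   0. ]]
```

Call:
{"method": "step_arm", "body": {"plan": [[[55, -55.2, 0, -1.606, 0.66], [55, -55.2, 0, -1.606, 0.66], [55, -55.2, 0, -1.606, 0.66], [55, -55.2, 0, -1.606, 0.66], [55, -55.2, 0, -1.606, 0.66], [55, -55.2, 0, -1.606, 0.66], [55, -55.2, 0, -1.606, 0.66], [55, -55.2, 0, -1.606, 0.66], [55, -55.2, 0, -1.606, 0.66], [55, -55.2, 0, -1.606, 0.66], [55, -55.2, 0, -1.606, 0.66], [55, -55.2, 0, -1.606, 0.66], [55, -55.2, 0, -1.606, 0.66], [55, -55.2, 0, -1.606, 0.66], [55, -55.2, 0, -1.606, 0.66], [55, -55.2, 0, -1.606, 0.66], [55, -55.2, 8, -1.606, 0.66], [55, -55.2, 12, -1.606, 0.66]]]}}

```text
time_s: 2.35
ee_pos: [541.3, 99.1, 115.5]
ee_rot: [179.9, 0.0, 104.8]
force: [0.9, -0.0, -1.0]
gripper_width: 59.9
gripper_force: 0.0
```

Call:
{"method": "step_arm", "body": {"plan": [[[0, 0, 4, 0, 0.66], [0, 0, 7, 0, 0.66], [0, 0, 8.3, 0, 0.66], [0, 0, 8.3, 0, 0.66], [0, 0, 8.3, 0, 0.66]]]}}

```text
time_s: 2.98
ee_pos: [542.3, 100.1, 34.3]
ee_rot: [179.8, 0.0, 104.9]
force: [-0.1, -0.3, 0.5]
gripper_width: 60.5
gripper_force: 0.0
```

Run:
```python
from fit import *
cv2.imwrite("pics/side1.png",cv2.resize(grab_frame("side")[225:325,255:375],None,fx=6,fy=6,interpolation=cv2.INTER_CUBIC))
s=state();print(s["ee_pos"],toR(s["ee_pos"]),s["force"])
```

```text
[542.33440859 100.17246382  34.3621421 ] [104.01721106  67.94596978] [-0.51105286 -0.09936253 -0.24957595]
```

View pics/side1.png

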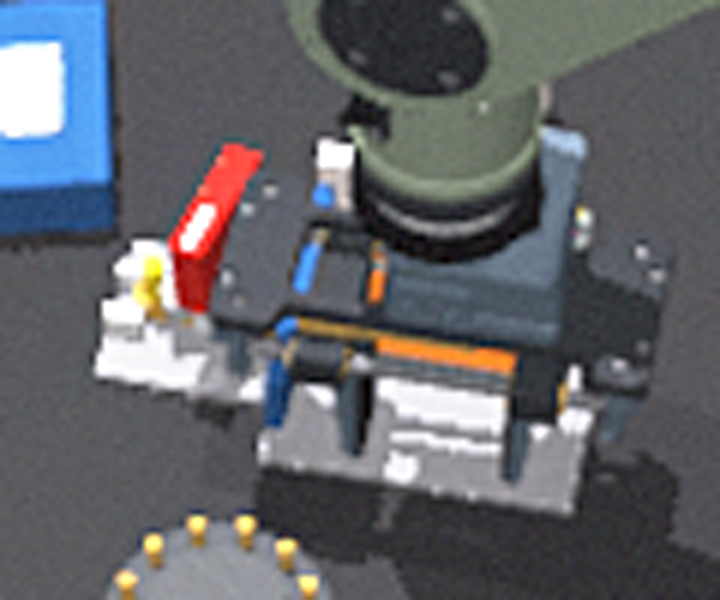

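The picture shows both fingers standing on the floor in front of the orange plate. The gripper body's edge (about 215,300) is close to the knob bar (about 200,260), so I'll move 8 mm away from it before pushing.

Call:
{"method": "step_arm", "body": {"plan": [[[0, -0.8, 0, 0, 0.66], [0, -0.8, 0.2, 0, 0.66], [-1, -0.8, 0.2, 0, 0.66], [-1.5, -0.8, 0.2, 0, 0.66], [-1.8, -0.8, 0.2, 0, 0.66], [-2.1, -0.8, 0.2, 0, 0.66], [-2.4, -0.8, 0.2, 0, 0.66], [-2.7, -0.8, 0.2, 0, 0.66], [-3, -0.8, 0.2, 0, 0.66], [-3.2, -0.8, 0.2, 0, 0.66], [-3.2, -0.8, 0.2, 0, 0.66]]]}}

```text
time_s: 4.4
ee_pos: [541.6, 66.9, 30.8]
ee_rot: [-180.0, 0.0, 104.9]
force: [0.2, 2.1, -2.2]
gripper_width: 60.0
gripper_force: 1.3
```

Run:
```python
from fit import *
s=state();print(s["ee_pos"],toR(s["ee_pos"]),s["force"],s["torque"])
```

```text
[541.64121589  66.90637465  30.83015752] [72.04637024 77.16435044] [ 0.15953822  2.14825859 -2.19802105] [0.52746619 0.0455582  0.09386537]
```

Call:
{"method": "step_arm", "body": {"plan": [[[-0.2, 0, 0, 0, 0.66], [-0.4, 0, 0, 0, 0.66], [-0.55, 0, 0, 0, 0.66], [-0.7, 0, 0, 0, 0.66], [-0.8, 0, 0, 0, 0.66], [-0.8, 0, 0, 0, 0.66]]]}}

```text
time_s: 5.15
ee_pos: [543.2, 60.0, 30.8]
ee_rot: [-179.9, -0.1, 104.9]
force: [-1.9, 6.5, -2.1]
gripper_width: 60.1
gripper_force: 3.3
```

Run:
```python
from fit import *
s=state();print(s["ee_pos"],toR(s["ee_pos"]),s["force"],s["torque"])
```

```text
[543.20530427  60.01075962  30.76254126] [64.98039109 77.42476874] [-1.86434155  6.50894252 -2.1440868 ] [1.09565726 0.3077112  0.21693383]
```

Call:
{"method": "step_arm", "body": {"plan": [[[-0.1, 0, 0, 0, 0.66], [-0.2, 0, 0, 0, 0.66], [-0.2, 0, 0, 0, 0.66]]]}}

```text
time_s: 5.52
ee_pos: [542.7, 59.5, 30.9]
ee_rot: [-179.9, -0.2, 104.9]
force: [-5.7, 11.9, 0.3]
gripper_width: 60.5
gripper_force: 6.7
```

Call:
{"method": "step_arm", "body": {"plan": [[[-0.1, 0, 0, 0, 0.66], [-0.2, 0, 0, 0, 0.66], [-0.2, 0, 0, 0, 0.66]]]}}

```text
time_s: 5.9
ee_pos: [542.6, 59.3, 31.0]
ee_rot: [-179.8, -0.4, 104.9]
force: [-7.0, 19.8, 1.9]
gripper_width: 60.5
gripper_force: 10.8
```

Call:
{"method": "step_arm", "body": {"plan": [[[1, 0, 0, 0, 0.66], [2.5, 0, 0, 0, 0.66], [2.5, 0, -3, 0, 0.4], [2.5, 0, -7, 0, 0], [0, -3, -8, 0, 0], [-3.6, -6.3, -8, 0, 0], [-3.6, -9.5, -8, 0, 0], [-3.6, -9.5, -8, 0, 0]]]}}

```text
time_s: 6.9
ee_pos: [460.5, -4.4, 111.2]
ee_rot: [-180.0, 0.0, 104.8]
force: [0.3, -0.6, -0.0]
gripper_width: 3.1
gripper_force: 0.0
```

Run:
```python
from fit import *
A=grab_frame("top")[190:290,250:350];B=grab_frame("side")[240:315,265:365]
cv2.imwrite("pics/a2.png",np.vstack([cv2.resize(A,(400,400),interpolation=2),cv2.resize(B,(400,300),interpolation=2)])[:600] if 0 else np.hstack([cv2.resize(A,(400,400),interpolation=2),cv2.copyMakeBorder(cv2.resize(B,(400,300),interpolation=2),0,100,0,0,0)]))
s=state();print(s["ee_pos"],toR(s["ee_pos"]),s["force"],s["gripper_width"])
```

```text
[463.31249809  -3.72543006 111.49906211] [ 23.91478741 171.01311496] [0.51484658 1.15293777 0.22006693] 0.2796029355792689
```

View pics/a2.png

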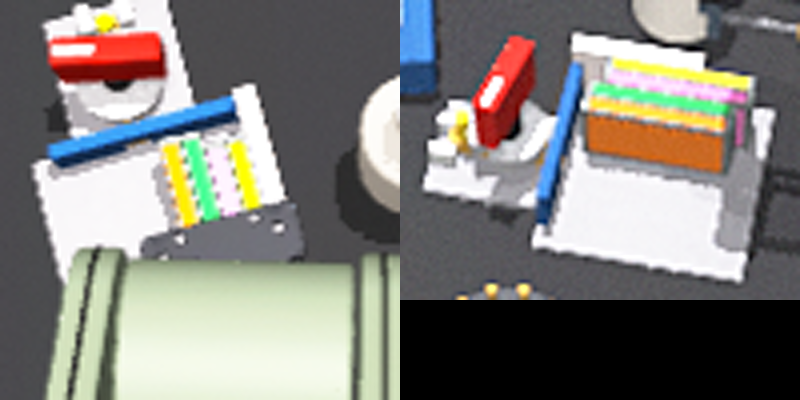

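The plates now stand upright in a tight row against the backstop, with their ends staggered. Next is the push towards the fence.

Call:
{"method": "step_arm", "body": {"plan": [[[0, 2, 3, 0, 0], [0, 2, 7, 0, 0], [0, 2, 8, 0, 0], [0, 2.5, 8, 0, 0], [0, 3, 8, 0, 0], [0, 3.4, 8, 0, 0], [0, 3.8, 8, 0, 0], [0, 4.2, 8, 0, 0], [0, 4.5, 8, 0, 0], [0, 4.8, 8, 0, 0], [0, 5, 8, 0, 0], [0, 5.2, 8, 0, 0], [0, 5.2, 8, 0, 0]]]}}

```text
time_s: 8.62
ee_pos: [512.0, 9.7, 30.8]
ee_rot: [-179.9, -0.0, 104.9]
force: [-4.6, -1.0, 2.9]
gripper_width: 0.6
gripper_force: 2.5
```

Run:
```python
from fit import *
s=state();print(s["ee_pos"],toR(s["ee_pos"]),s["force"],s["torque"])
```

```text
[511.98082933   9.73084136  30.80719035] [ 24.41276327 120.52123714] [-4.59381951 -1.0035498   2.85716573] [-0.18879075  0.46275038 -0.04840113]
```

Call:
{"method": "step_arm", "body": {"plan": [[[0, 0.2, 0, 0, 0], [0, 0.4, 0, 0, 0], [0, 0.5, 0, 0, 0], [0, 0.6, 0, 0, 0], [0, 0.6, 0, 0, 0]]]}}

```text
time_s: 9.25
ee_pos: [518.0, 11.3, 30.8]
ee_rot: [-180.0, -0.0, 104.9]
force: [-4.7, -1.0, 3.0]
gripper_width: 0.8
gripper_force: 2.5
```

Call:
{"method": "step_arm", "body": {"plan": [[[0, 0.1, 0, 0, 0], [0, 0.2, 0, 0, 0], [0, 0.2, 0, 0, 0]]]}}

```text
time_s: 9.62
ee_pos: [519.6, 11.7, 30.8]
ee_rot: [-179.9, -0.0, 104.9]
force: [-6.8, -1.5, 3.5]
gripper_width: 0.5
gripper_force: 3.2
```

Run:
```python
from fit import *
s=state();print(s["ee_pos"],toR(s["ee_pos"]),s["force"],s["torque"])
```

```text
[519.55515859  11.65990628  30.80150727] [ 24.33065432 112.70554694] [-6.77924254 -1.47778     3.51939318] [-0.2598216   0.58829929 -0.11588184]
```

Force is starting to climb near the expected contact, so I'll press a little more.

Call:
{"method": "step_arm", "body": {"plan": [[[0, 0.1, 0, 0, 0], [0, 0.2, 0, 0, 0], [0, 0.2, 0, 0, 0]]]}}

```text
time_s: 10.0
ee_pos: [519.5, 11.7, 30.8]
ee_rot: [-179.7, -0.0, 104.9]
force: [-10.1, -4.4, 8.8]
gripper_width: 0.5
gripper_force: 5.8
```

Call:
{"method": "step_arm", "body": {"plan": [[[0, 0.1, 0, 0, 0], [0, 0.2, 0, 0, 0], [0, 0.3, 0, 0, 0], [0, 0.3, 0, 0, 0]]]}}

```text
time_s: 10.5
ee_pos: [519.4, 11.7, 30.8]
ee_rot: [-179.3, -0.1, 104.9]
force: [-16.8, -7.9, 16.1]
gripper_width: 0.7
gripper_force: 9.8
```

Run:
```python
from fit import *
s=state();print(s["ee_pos"],toR(s["ee_pos"]),s["force"],s["torque"])
```

```text
[519.43464688  11.69429148  30.83734836] [ 24.394853   112.81317567] [-16.75800626  -7.90071675  16.14010768] [-1.06730806  2.17625513 -0.03206112]
```

The row is firm against the fence. I'll back off and press it against the backstop again.

Call:
{"method": "step_arm", "body": {"plan": [[[0, -2, 0, 0, 0], [0, -4, 0, 0, 0], [0, -4, -4, 0, 0.2], [0, -4, -8, 0, 0.66], [5, 0, -8, 0, 0.66], [8, 2.7, -8, 0, 0.66], [8, 2.7, -8, 0, 0.66], [8, 2.7, -4, 0, 0.66], [8, 2.7, 0, 0, 0.66], [7, 2.7, 0, 0, 0.66], [5.5, 2.7, 0, 0, 0.66], [4.8, 2.7, 0, 0, 0.66], [4.4, 2.7, 0, 0, 0.66], [4.1, 2.7, 0, 0, 0.66], [3.9, 2.7, 0, 0, 0.66], [3.9, 2.7, 0, 0, 0.66]]]}}

```text
time_s: 12.5
ee_pos: [540.8, 59.0, 31.2]
ee_rot: [180.0, -0.1, 104.9]
force: [-0.4, 6.0, 1.5]
gripper_width: 60.2
gripper_force: 2.8
```

Run:
```python
from fit import *
s=state();print(s["ee_pos"],toR(s["ee_pos"]),s["force"],s["torque"])
```

```text
[540.83082186  58.9947412   31.21056211] [64.60866824 79.98060173] [-0.44476685  6.00500056  1.47891041] [0.80139916 0.03301295 0.2002387 ]
```

Call:
{"method": "step_arm", "body": {"plan": [[[-0.1, 0, 0, 0, 0.66], [-0.2, 0, 0, 0, 0.66], [-0.3, 0, 0, 0, 0.66], [-0.4, 0, 0, 0, 0.66], [-0.4, 0, 0, 0, 0.66]]]}}

```text
time_s: 13.12
ee_pos: [540.8, 58.8, 31.3]
ee_rot: [-180.0, -0.4, 104.9]
force: [-4.2, 21.0, 3.5]
gripper_width: 60.2
gripper_force: 10.9
```

Call:
{"method": "step_arm", "body": {"plan": [[[1, 0, 0, 0, 0.66], [2.5, 0, 0, 0, 0.66], [2.5, 0, -4, 0, 0.66], [2.5, 0, -9, 0, 0.66], [2.5, 0, -14, 0, 0.66], [6, 0, -15, 0, 0.66], [11, 0, -15, 0, 0.66], [11, 0, -15, 0, 0.66], [11, 0, -15, 0, 0.66]]]}}

```text
time_s: 14.25
ee_pos: [513.8, 160.0, 180.7]
ee_rot: [-180.0, 0.0, 104.9]
force: [0.1, -0.3, -0.3]
gripper_width: 60.0
gripper_force: 0.0
```

Run:
```python
from fit import *
A=grab_frame("top")[190:290,250:350];B=grab_frame("side")[240:315,265:365]
cv2.imwrite("pics/a3.png",np.hstack([cv2.resize(A,(400,400),interpolation=2),cv2.copyMakeBorder(cv2.resize(B,(400,300),interpolation=2),0,100,0,0,0)]))
s=state();print(s["ee_pos"],toR(s["ee_pos"]),s["force"],s["gripper_width"],s["qpos"])
```

```text
[514.06348634 159.34742257 180.69224545] [168.46984681  80.0611888 ] [ 0.24613347 -0.15500096  0.20294415] 60.227183577666665 [ 1.60158663e+01  1.74423830e+01  9.93616023e+01 -3.46871642e-02
  6.32228268e+01  1.18547432e+00]
```

View pics/a3.png

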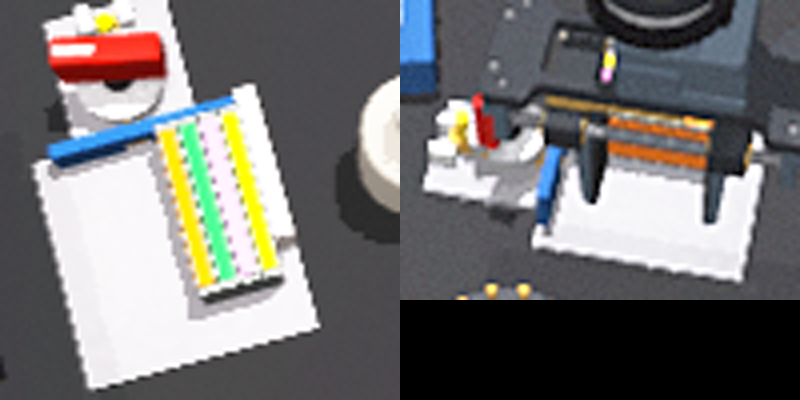

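The row is squared in both directions. Now the knob: grip across the bar (angle ≈ 0.195 rad).

Call:
{"method": "step_arm", "body": {"plan": [[[-5, 5.5, 0, 0.1, 0.5], [-9, 9.5, 0, 0.195, 0.5], [-10.75, 11.8, 0, 0.195, 0.5], [-10.75, 11.8, 0, 0.195, 0.5], [-10.75, 11.8, 4, 0.195, 0.5], [-10.75, 11.8, 8, 0.195, 0.5], [-10.75, 11.8, 9.25, 0.195, 0.5], [-10.75, 11.8, 9.25, 0.195, 0.5], [-10.75, 11.8, 9.25, 0.195, 0.4], [-10.75, 11.8, 9.25, 0.195, 0.3], [-10.75, 11.8, 9.25, 0.195, 0.25]]]}}

```text
time_s: 15.72
ee_pos: [656.1, 86.7, 89.5]
ee_rot: [179.9, 0.0, 93.7]
force: [0.4, 0.2, 0.1]
gripper_width: 23.6
gripper_force: 0.0
```

Run:
```python
from fit import *
A=grab_frame("top")[180:240,250:330];B=grab_frame("side")[220:295,255:355]
cv2.imwrite("pics/a4.png",np.hstack([cv2.resize(A,(400,300),interpolation=2),cv2.resize(B,(400,300),interpolation=2)]))
s=state();print(s["ee_pos"],s["ee_rot"],toR(s["ee_pos"]),s["force"],s["gripper_width"],s["qpos"])
```

```text
[655.81554736  86.63082393  88.93982063] [1.79951302e+02 4.09698128e-03 9.37266677e+01] [ 61.76879765 -38.24450263] [-1.10266419 -0.39151361 -0.04064964] 22.627945662321324 [ 6.53196270e+00  3.24218776e+01  8.87244508e+01 -7.57000421e-03
  5.88052323e+01  2.80921136e+00]
```

View pics/a4.png

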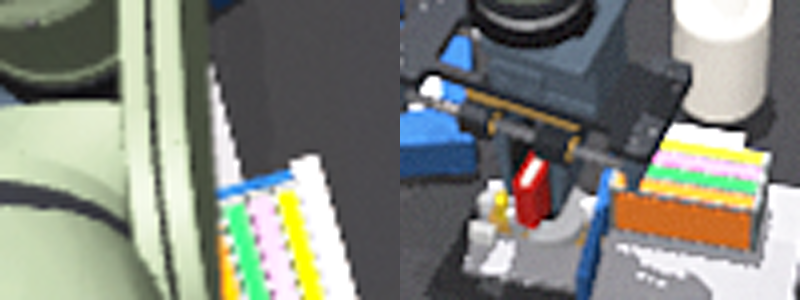

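The fingers straddle the bar, in the side crop at about (530,190). I'll close on it and start turning.

Call:
{"method": "step_arm", "body": {"plan": [[[0, 0, 0, 0, 0.15], [0, 0, 0, 0, 0.1], [0, 0, 0, 0, 0.1], [0, 0, 0, 0, 0.1], [0, 0, 0, 0.1, 0.1], [0, 0, 0, 0.2, 0.1], [0, 0, 0, 0.3, 0.1], [0, 0, 0, 0.4, 0.1], [0, 0, 0, 0.5, 0.1], [0, 0, 0, 0.6, 0.1], [0, 0, 0, 0.7, 0.1], [0, 0, 0, 0.8, 0.1], [0, 0, 0, 0.88, 0.1], [0, 0, 0, 0.92, 0.1], [0, 0, 0, 0.92, 0.1]]], "newtons": 20}}

```text
time_s: 17.7
ee_pos: [657.2, 86.0, 88.6]
ee_rot: [179.8, -0.1, 41.0]
force: [4.7, -1.9, -0.8]
gripper_width: 16.0
gripper_force: 20.0
```

Run:
```python
from fit import *
s=state();print(s["ee_pos"],s["ee_rot"],toR(s["ee_pos"]),s["force"],s["torque"],s["gripper_width"],s["gripper_force"])
```

```text
[657.19559196  86.02877164  88.63489853] [ 1.79844923e+02 -1.26839740e-01  4.09876683e+01] [ 60.83232968 -39.4234928 ] [ 4.72276874 -1.86370934 -0.7952812 ] [-0.22887841 -0.60539719 -0.26317391] 15.956153882698516 19.976643919944763
```

Call:
{"method": "step_arm", "body": {"plan": [[[0, 0, 0, 0.04, 0.1], [0, 0, 0, 0.08, 0.1], [0, 0, 0, 0.11, 0.1], [0, 0, 0, 0.13, 0.1], [0, 0, 0, 0.13, 0.1], [0, 0, 0, 0.13, 0.1]]]}}

```text
time_s: 18.45
ee_pos: [657.3, 85.9, 88.6]
ee_rot: [179.8, -0.1, 33.6]
force: [5.0, -2.1, -0.8]
gripper_width: 15.8
gripper_force: 20.0
```

Run:
```python
from fit import *
s=state();print(s["ee_rot"],toR(s["ee_pos"]),s["force"],s["torque"],s["gripper_force"])
```

```text
[ 1.79839954e+02 -1.46938161e-01  3.36037944e+01] [ 60.72011921 -39.4861105 ] [ 4.99415933 -2.1031607  -0.78801555] [-0.29517479 -0.59744983 -0.03421083] 19.989697337150574
```

Call:
{"method": "step_arm", "body": {"plan": [[[0, 0, 0, 0.02, 0.1], [0, 0, 0, 0.04, 0.1], [0, 0, 0, 0.04, 0.1]]]}}

```text
time_s: 18.82
ee_pos: [657.3, 85.9, 88.6]
ee_rot: [179.8, -0.1, 31.3]
force: [5.4, -2.6, -0.5]
gripper_width: 16.2
gripper_force: 20.0
```

Run:
```python
from fit import *
s=state();print(s["ee_rot"],toR(s["ee_pos"]),s["force"],s["torque"],s["gripper_force"])
```

```text
[ 1.79838346e+02 -1.48318739e-01  3.13292770e+01] [ 60.70416758 -39.4981993 ] [ 5.43708177 -2.61214586 -0.48483895] [-0.31012916 -0.55854121  0.09067564] 19.994632601737976
```

The moment flips sign around 1.25 rad, which fits the roller seating in the notch. I'll release, retreat and look.

Call:
{"method": "step_arm", "body": {"plan": [[[0, 0, 0, -0.02, 0.1], [0, 0, 0, -0.02, 0.3], [0, 0, 0, -0.02, 0.45], [0, 0, 0, -0.02, 0.5], [0, 0, -4, -0.02, 0.5], [0, 0, -9, -0.02, 0.5], [0, 0, -14, -0.02, 0.5], [-4, -4, -16, -0.02, 0.5], [-8, -8, -16, -0.02, 0.5], [-13, -13, -16, -0.02, 0.5], [-17, -17, -16, -0.02, 0.5], [-17, -17, -16, -0.02, 0.5], [-17, -17, -16, -0.02, 0.5]]]}}

```text
time_s: 20.45
ee_pos: [422.6, 143.9, 249.0]
ee_rot: [180.0, -0.1, 32.5]
force: [0.8, 1.0, -0.8]
gripper_width: 45.5
gripper_force: 0.0
```

Run:
```python
from fit import *
A=grab_frame("top")[180:280,250:350];B=grab_frame("side")[240:315,265:365]
cv2.imwrite("pics/a5.png",np.hstack([cv2.resize(A,(400,400),interpolation=2),cv2.copyMakeBorder(cv2.resize(B,(400,300),interpolation=2),0,100,0,0,0)]))
s=state();print(s["ee_pos"])
```

```text
[423.47748888 143.65600917 248.57608161]
```

View pics/a5.png

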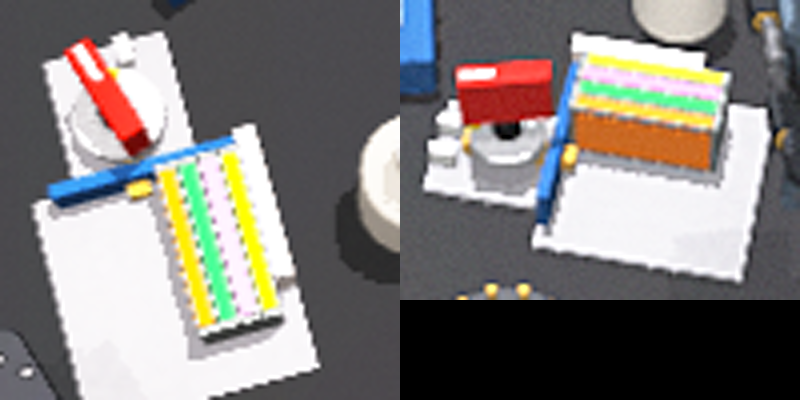

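The brass tongue stands out of the fence in front of the row, at (140,188) top and (570,156) side. The plates are upright and square, and the robot is clear.

```bash
python3 -c "from workcell import *;print(job_done())"
```

```text
the job is handed in; nothing more can be done
None
```

The four plates stand upright and square against the backstop and fence, the cam knob is turned to its notch with the keeper dropped in front of the row, and the job is handed in at about 20.5 s; no verdict came back.

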